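# Release the bayonet filter head and stand it on lens tissue

### The arm

A 6-joint arm with a two-finger parallel gripper is mounted at the origin on a cart in front of the work surface, level with it; the furniture and walls round the work are solid. World frame = base frame: x ahead of the robot, y to its left, z up, the work surface at z = 0. Lengths are in m, angles in rad, forces in N, time in s.
With the tool pointing down it reaches from about 0.25 to 0.775 m from the base axis. Payload 4 kg.
Tool frame: the origin (TCP) lies midway between the tips of the shut fingers; the grasp point (between the pads) lies 19 mm behind it (robot.tcp_to_grasp is the distance from the TCP to the grasp point, in m); z points along the fingers, y is the line along which they close (so a half turn about z gives the same grasp; the last joint's range is limited). The gripper opens to 94 mm and grips with 3 to 60 N. Pads are 16 mm wide; open, the fingers measure 119 mm over their backs; the gripper's body (75 mm by 177 mm) begins 78 mm behind the grasp point.
Start: joints at [1.191, 0.087, 1.371, -0, 1.684, -0.103], TCP at [0.15, 0.529, 0.206] pointing down, gripper open.
Joint ranges: [-3.1, 3.1], [-0.76, 2.03], [0.27, 2.55], [-1.08, 4.22], [0.17, 2.65], [-2.57, 2.57]. Speed limits (rad/s): [2.79, 2.79, 3.14, 3.14, 3.14, 3.14].

### API

Orientations are given as [roll, pitch, yaw] about the fixed x, y, z axes, in that order (R = Rz(yaw) Ry(pitch) Rx(roll)).
In Python, from bench import robot, viewer gives the robot as it stands. The module is installed in compiled form; this text tells all that it offers.
- The arm moves only by the shell command python3 -m handwheel 'ROWS' [OPENING]. ROWS is JSON, a list of rows, each a list of 6 numbers: the shift along the tool's x, y, z in units of 0.2 m (1.0 is 0.2 m), then the turn, a rotation vector about the tool's x, y, z in units of 30 degrees (1.0 is 30 degrees). In form: [[x, y, z, wx, wy, wz], ...]. A call has 1 to 10 rows; each row is the pose to reach, as a shift and turn from the pose commanded when the call began, along the tool's axes at that moment; what a row does not reach only later rows make up. A row lasts 1/12 s, in which the tool goes at most 41.7 mm and 7.16 degrees, less where a joint would pass 70% of its speed; a pose out of reach is approached as far as the arm can. A call with a number of a shift or a turn outside -1 to 1 is refused whole. A call with a gripper value outside its range is refused whole. OPENING is the gripper's target within -1 to 1 (shut at 1, half-way at 0, fully open at -1), set as the call begins (- or left out, the last holds). The fingers move at their own pace and stop on an object; the grip force is fixed at half the most. Time passes only in rows, so rows that repeat a pose let the fingers close. It gives the time, the measured TCP pose, the force, the opening and the grip force at its end, in the units of the state.
- robot.get_obs(): the state, without advancing time (a new reading comes with each control period).
- viewer.snapshot(name): name is "side" or "top" or "wrist"; returns the picture (384x512x3 uint8, red, green, blue); there is no depth.
- viewer.calibration(name): a dict with "fx", "fy", "cx", "cy" (pixels), "R" (3x3) and "t" (3): a world point X has camera coordinates R X + t. Camera axes: x right, y down, z forward; pixel columns grow to the right and rows downward; lengths in m; the calibration is good to about 2 mm. A picture is of the moment at which its call begins: read the wrist's pose just before it. calibration takes no time and is no camera call; for the wrist camera it gives the pose at the moment of the call.
- robot.close_job(): hands the job in; it is judged then, once.
The state is a dict: "time": time; "joint_positions": joint angles; "qvel": joint speeds; "joint_torque": joint torques, N m; "tool_pos": TCP position; "ee_rot": TCP orientation; "wrist_force": force on the tool from outside, world axes, zero at the start; "wrist_torque": the same for the moment, N m; "width": finger opening in m; "finger_force": force on a finger pad.
Only numpy, scipy, OpenCV 4.12 (cv2) and the standard library are available. Lean on these libraries where they do the work, as an engineer would, in place of code of your own. Each camera call takes 0.05 s, during which the arm holds its last target. There are 200 camera calls.

### The job

Take the black winged filter head off its grey bayonet mount for cleaning: gently press the mount's red release button fully home (it stays down), turn the head about a quarter turn anticlockwise seen from above, without forcing it, until it springs up, and lift it off. Stand it upright on the flat lens-tissue packet and let go; set it down without dropping or tipping it, and leave the jar and the two coverslip boxes where they are.

Things in the scene. Friction and masses are not known exactly. Their poses are not given: they have to be found in the camera images.
- mount: Fixed grey bayonet mount: base plate 146x100x12 mm with a round socket 80 mm across on it, rim 32 mm above the worktop. Origin on the socket axis at worktop height, z up; the plate reaches 94 mm to -x (red button there), 52 mm to +x. The head is locked with its wings along +y and -y of the mount, and comes free roughly a quarter turn anticlockwise from there, seen from above.
- mount_rim (a point): Centre of the socket's rim, 32 mm above the mount's origin. Inside, a pin blocks turning until the button is fully down. The release angle differs from mount to mount and cannot be seen: 68 to 92 degrees from the locked pose. There the head springs up 6 mm by itself (4 N) and turns no further, as a firm stop follows 3 degrees later. Turn until it stops or rises; do not force it.
- head: Loose filter head, 62 mm tall, 0.14 to 0.23 kg, the same after a half turn. Origin at the centre of its underside, z up, x along its two wings. Aluminium stem 40 mm across up to 20 mm with two lugs reaching 29 mm out below the wings; black collar 74 mm across from 20 to 30 mm; knob above. Its underside is 15 mm above the mount's origin when locked, 21 mm when sprung up, above 32 mm when lifted clear.
- head_knob (a point): On the head's axis 52 mm above its underside: grip height of the round black knurled knob, 34 mm across, which stands from 30 to 62 mm and has amber glass on top.
- wing_a (a point): Middle of the outer part of the wing toward the head's +x, 48 mm from its axis, 37 mm above its underside. The wing is an upright black fin 9 mm thick, reaching from the collar to 56 mm from the axis, 20 to 42 mm above the underside, a white line on top. Pushed sideways there it turns the head (2 to 6 N).
- wing_b (a point): The same on the opposite wing, toward the head's -x.
- release (a joint): Travel of the release button, m: 0 up (locked), 0.009 fully down (unlocked). It slides straight down against about 4 N of friction, then meets a hard stop, and stays where it is left.
- release_top (a point): Centre of the top face of the round red release button, 23 mm across, 74 mm from the socket axis toward the mount's -x; 28 mm above the worktop when up, 19 mm when down. The collar round it is 33 mm across and 16 mm high.
- tissue: Flat lens-tissue packet, 70 (x) by 100 (y) by 6 mm, fixed to the worktop. Origin at the centre of its underside. (A tall fixed microscope stands to the right of the work, tall drawer cabinets to the left: swing round in front of the microscope and keep the arm clear of both.)
- jar: Loose specimen jar with yellow lid, 54 mm across, 72 mm tall, behind the work. Bystander. Origin at the centre of its underside.
- coverslip_box_0: Loose white coverslip box, 31x31x19 mm, behind the work. Bystander. Origin at the centre of its underside.
- coverslip_box_1: Loose coverslip box with green lid, 31x31x19 mm, behind the work. Bystander. Origin at the centre of its underside.

How it is judged:
On the way, in this order (a step that is already met when the one before it is completed fails the run):
1. the release button is pressed fully home, the head still locked (value of joint release above 0.008 m and z of head in the frame of mount below 0.018 m), for 0.1 s.
2. the head is turned about a quarter turn in its mount and has sprung up (angle between the x axis of head and the x axis of mount, either way round below 0.45 rad and z of head in the frame of mount between 0.0185 and 0.03 m and horizontal distance between head and mount below 0.007 m), for 0.1 s.
3. the head is lifted clear of the mount, upright (z of head in the frame of mount above 0.036 m and angle between head's own z axis and vertical below 0.35 rad), for 0.1 s.
At the end, for the whole second after the job is handed in: The filter head stands upright (within 4 degrees) and still on the lens-tissue packet, its axis over the packet (within 32 mm of the middle across the short way and 47 mm along the long way), touched by nothing else; the release button is still down (over 8 mm) (x of head in the frame of tissue between -0.032 and 0.032 m and y of head in the frame of tissue between -0.047 and 0.047 m and z of head in the frame of tissue between 0.0035 and 0.009 m and angle between head's own z axis and vertical below 0.07 rad and linear speed of head below 0.02 m/s and contact force between the fingers and head below 0.05 N and value of joint release above 0.008 m).
It fails at once if the head is tipped by more than 35 degrees (angle between head's own z axis and vertical above 0.61 rad).
It fails at once if the head is dropped (faster than 0.5 m/s while the fingers do not touch it) (linear speed of head above 0.5 m/s and contact force between the fingers and head below 0.05 N).
It fails at once if the head is forced in its mount (over 160 N between them) (contact force between head and mount above 160 N).
It fails at once if the mount or its button is pressed with more than 40 N (contact force between the arm and mount above 40 N).
It fails at once if the jar or a coverslip box is moved by more than 20 mm (distance of any of jar, coverslip_box_0, coverslip_box_1 from where it was at the start of the episode above 0.02 m).
It also fails if it takes over 66 s, if anything falls off the work surface, if the arm or the gripper's body presses on something with over 40 N, if the wrist force passes 120 N, or if a joint passes its speed limit or range.

## Working session

There is one attempt and no reset: what is moved stays moved. The work goes in short steps, Python scripts to look and compute and a shell command to move; the robot and the scene stay as the last step left them, time stands still between calls to the robot, and variables do not carry over. Pictures are saved under pics/ and viewed, at most 10 in all, crops included, and the job is handed in when it is done.

```bash
mkdir -p pics
python3 - <<'E'
from bench import robot, viewer
import cv2, numpy as np
o=robot.get_obs(); print({k:np.round(v,3).tolist() for k,v in o.items()})
for n in("top","side","wrist"):
    c=viewer.calibration(n); print(n,{k:np.round(v,3).tolist() for k,v in c.items()})
    cv2.imwrite(f"pics/{n}0.png",viewer.snapshot(n)[:,:,::-1])
E
```

```text
{'time': 0.0, 'joint_positions': [1.191, 0.088, 1.372, -0.0, 1.684, -0.103], 'qvel': [-0.001, 0.001, 0.0, -0.0, -0.001, 0.001], 'joint_torque': [0.001, -34.018, -30.243, 0.072, 0.033, -0.0], 'tool_pos': [0.15, 0.529, 0.204], 'ee_rot': [-3.139, -0.0, 2.865], 'wrist_force': [-0.644, -0.037, -0.224], 'wrist_torque': [0.014, 0.006, -0.013], 'finger_force': 0.0, 'width': 0.094}
top {'fx': 415.975, 'fy': 415.975, 'cx': 262.303, 'cy': 192.37, 'R': [[-0.012, -1.0, 0.0], [-0.995, 0.012, -0.103], [0.103, -0.001, -0.995]], 't': [0.201, 0.558, 0.953]}
side {'fx': 446.3, 'fy': 446.3, 'cx': 261.745, 'cy': 187.449, 'R': [[-0.796, 0.606, -0.009], [0.495, 0.642, -0.586], [-0.349, -0.471, -0.81]], 't': [0.307, -0.362, 1.193]}
wrist {'fx': 311.411, 'fy': 311.411, 'cx': 255.509, 'cy': 188.509, 'R': [[0.274, 0.962, -0.002], [0.924, -0.262, 0.279], [0.268, -0.079, -0.96]], 't': [-0.549, -0.03, 0.393]}
```

View pics/top0.png

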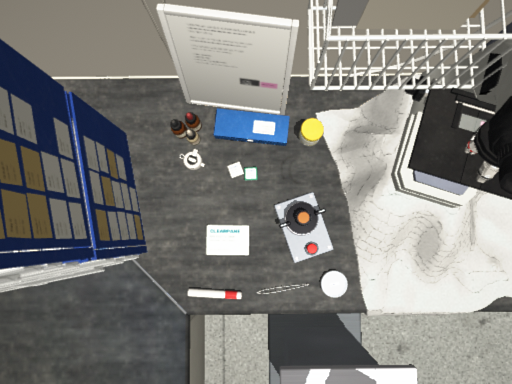

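View pics/side0.png

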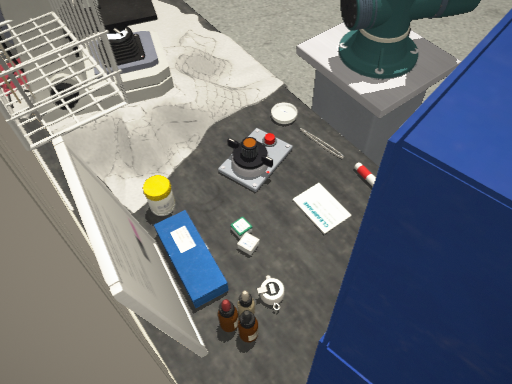

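The top view shows the button at (312,249), the amber knob top at (302,217) with wings running from (281,225) to (325,210), and the tissue at (228,240). The side view shows the button at (270,138), amber at (250,144) and the tissue at (322,207).

```bash
cat > h.py <<'E'
from bench import robot, viewer
import cv2, numpy as np
def ray(c,u,v,z):
    R,t=np.array(c["R"]),np.array(c["t"]); C=-R.T@t
    d=R.T@np.array([(u-c["cx"])/c["fx"],(v-c["cy"])/c["fy"],1]); return C+d*(z-C[2])/d[2]
def cen(m,c,z,roi):
    """mask -> biggest blob within roi (u0,v0,u1,v1): pixel centroid, point at height z, area, contour"""
    k=np.zeros(m.shape,np.uint8); a,b,e,f=roi; k[b:f,a:e]=m[b:f,a:e]*255
    cs,_=cv2.findContours(k,cv2.RETR_EXTERNAL,cv2.CHAIN_APPROX_NONE)
    q=max(cs,key=cv2.contourArea); M=cv2.moments(q); u,v=M["m10"]/M["m00"],M["m01"]/M["m00"]
    return (u,v),ray(c,u,v,z),M["m00"],q
def masks(im):
    h=cv2.cvtColor(im,cv2.COLOR_RGB2HSV).astype(int); H,S,V=h[...,0],h[...,1],h[...,2]
    return dict(red=((H<5)|(H>173))&(S>140)&(V>90), amber=(H>=6)&(H<22)&(S>120)&(V>80), white=(S<70)&(V>170), black=(V<45))
E
python3 - <<'E'
from h import *
np.set_printoptions(precision=4,suppress=True)
for n,roi,tr in(("top",(270,190,340,265),(200,220,255,260)),("side",(215,125,300,190),(290,180,355,235))):
    c=viewer.calibration(n); m=masks(cv2.imread(f"pics/{n}0.png")[:,:,::-1])
    for k,z in(("red",.028),("amber",.077)):
        p=cen(m[k],c,z,roi); print(n,k,p[0],p[1],p[2])
    q=cen(m["white"],c,.006,tr); r=cv2.minAreaRect(q[3]); P=[ray(c,u,v,.006)[:2] for u,v in cv2.boxPoints(r)]
    print("tissue",q[1],[ (b-a).round(4) for a,b in zip(P,P[1:])])
c=viewer.calibration("top")
im=cv2.imread("pics/top0.png")[185:270,265:345]; cv2.imwrite("pics/crop0.png",cv2.resize(im,None,fx=7,fy=7,interpolation=2))
E
```

```text
top red (311.56349206349205, 247.96825396825398) [0.4283 0.0813 0.028 ] 63.0
top amber (303.10925925925926, 216.86666666666667) [0.4988 0.1042 0.077 ] 90.0
tissue [0.4498 0.2797 0.006 ] [array([-0.0012, -0.1007]), array([-0.0712,  0.0006]), array([0.0012, 0.0999])]
side red (269.4141414141414, 138.45656565656566) [0.4321 0.0888 0.028 ] 82.5
side amber (249.05653021442492, 142.1832358674464) [0.4985 0.1063 0.077 ] 85.5
tissue [0.4509 0.2835 0.006 ] [array([-0.0725, -0.015 ]), array([0.0027, 0.1143]), array([0.0683, 0.0105])]
```

View pics/crop0.png

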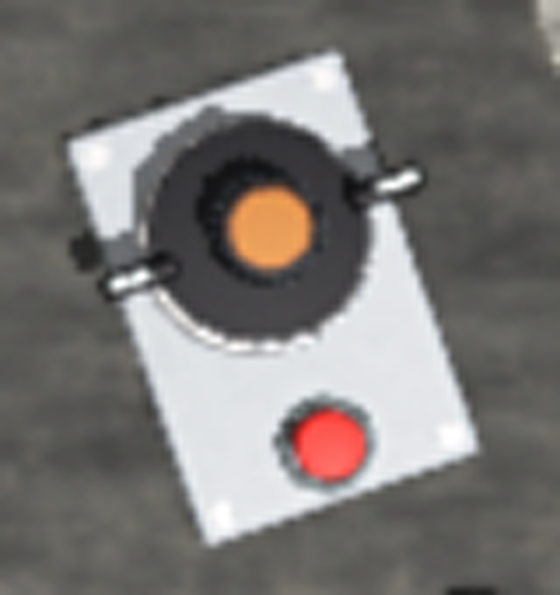

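The crop shows the plate corners at about (70,140), (342,50), (480,450) and (210,545). That gives a mount yaw of about 19°, with the axis near (0.499, 0.105) and the button near (0.429, 0.082). I'm moving above the button with the gripper shutting.

```bash
python3 -m handwheel '[[-0.5,-0.45,0,0,0,0],[-0.975,-0.885,0,0,0,0],[-0.975,-0.885,0,0,0,0],[-0.975,-0.885,0,0,0,0],[-0.975,-0.885,0,0,0,0],[-0.975,-0.885,0,0,0,0],[-0.975,-0.885,0,0,0,0],[-0.975,-0.885,0,0,0,0]]' 1
python3 -m handwheel '[[-0.975,-0.885,0.4,0,0,0.925],[-0.975,-0.885,0.4,0,0,0.925],[-0.975,-0.885,0.4,0,0,0.925],[-0.975,-0.885,0.4,0,0,0.925],[-0.975,-0.885,0.4,0,0,0.925],[-0.975,-0.885,0.4,0,0,0.925],[-0.975,-0.885,0.4,0,0,0.925],[-0.975,-0.885,0.4,0,0,0.925]]'
python3 -m handwheel '[[0,0,0,0,0,0.925],[0,0,0,0,0,0.925],[0,0,0,0,0,0.925],[0,0,0,0,0,0.925],[0,0,0,0,0,0.925],[0,0,0,0,0,0.925],[0,0,0,0,0,0.925]]'
python3 - <<'E'
from h import *
c=viewer.calibration("wrist"); im=viewer.snapshot("wrist"); cv2.imwrite("pics/w1.png",im[:,:,::-1])
o=robot.get_obs(); print(o["time"],o["tool_pos"],o["ee_rot"],o["width"],o["joint_positions"],o["wrist_force"])
m=masks(im)
for k,z in(("red",.028),("amber",.077)):
    try: print(k,cen(m[k],c,z,(0,0,512,384))[:3])
    except Exception as e: print(k,e)
E
```

```text
time: 0.82
tool_pos: [0.2909, 0.303, 0.2054]
ee_rot: [-3.141, 0.001, 2.859]
wrist_force: [0.3, 0.8, 0.8]
width: 0.044
finger_force: 0.0
time: 1.48
tool_pos: [0.4293, 0.0794, 0.1231]
ee_rot: [-3.138, -0.002, 2.376]
wrist_force: [0.4, -0.1, 0.8]
width: 0.0004
finger_force: 0.0
time: 2.07
tool_pos: [0.4286, 0.083, 0.1256]
ee_rot: [3.141, -0.0, 1.9]
wrist_force: [-0.1, 0.1, 0.3]
width: 0.0
finger_force: 0.0
2.1167 [0.42859047 0.08275602 0.12553588] [ 3.14144690e+00 -3.40533002e-04  1.89909358e+00] 0.0005914207370182358 [ 6.04122717e-02 -1.39595124e-01  1.75131073e+00  3.67274117e-04
  1.52982664e+00 -2.67899989e-01] [ 0.58775294 -0.62767552 -1.04511509]
red ((255.04514265077646, 188.68436258577103), array([0.42835269, 0.08310723, 0.028     ]), 461.5)
amber ((350.25890786422093, 209.5671515918195), array([0.49935477, 0.10451647, 0.077     ]), 790.5)
```

View pics/w1.png

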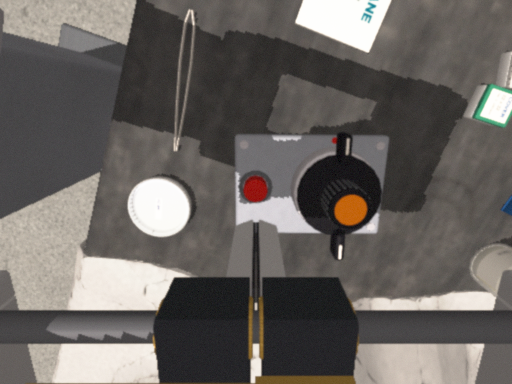

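The wrist view shows the button at (255,188), directly under the TCP, and the plate square with the tool. I'm pressing slowly.

```bash
python3 -m handwheel '[[0,0,0.2,0,0,0],[0,0,0.4,0,0,0],[0,0,0.46,0,0,0],[0,0,0.46,0,0,0],[0,0,0.46,0,0,0]]'
python3 -m handwheel '[[0,0,0.01,0,0,0],[0,0,0.02,0,0,0],[0,0,0.03,0,0,0],[0,0,0.04,0,0,0],[0,0,0.05,0,0,0],[0,0,0.06,0,0,0],[0,0,0.06,0,0,0]]'
python3 -m handwheel '[[0,0,0.005,0,0,0],[0,0,0.005,0,0,0]]'
```

```text
time: 2.53
tool_pos: [0.4284, 0.0822, 0.0332]
ee_rot: [-3.14, -0.001, 1.897]
wrist_force: [0.2, -0.2, 1.0]
width: 0.0003
finger_force: 0.0
time: 3.12
tool_pos: [0.4297, 0.0821, 0.022]
ee_rot: [3.139, 0.0, 1.896]
wrist_force: [1.3, 0.6, 3.4]
width: 0.0005
finger_force: 1.5
time: 3.28
tool_pos: [0.4297, 0.0821, 0.0209]
ee_rot: [3.139, 0.0, 1.896]
wrist_force: [2.3, 0.4, 2.9]
width: 0.0007
finger_force: 1.7
```

```bash
python3 -m handwheel '[[0,0,0.005,0,0,0],[0,0,0.005,0,0,0]]'
python3 -m handwheel '[[0,0,0.005,0,0,0],[0,0,0.005,0,0,0]]'
python3 -m handwheel '[[0,0,0.003,0,0,0],[0,0,0.003,0,0,0]]'
```

```text
time: 3.45
tool_pos: [0.4296, 0.082, 0.0198]
ee_rot: [3.139, 0.0, 1.896]
wrist_force: [1.9, 0.1, 3.9]
width: 0.0005
finger_force: 1.7
time: 3.62
tool_pos: [0.4296, 0.0821, 0.0191]
ee_rot: [3.14, 0.0, 1.896]
wrist_force: [2.4, -0.4, 5.9]
width: 0.0002
finger_force: 2.7
time: 3.78
tool_pos: [0.4296, 0.082, 0.0191]
ee_rot: [3.14, 0.0, 1.896]
wrist_force: [0.9, -0.1, 8.9]
width: 0.0008
finger_force: 4.3
```

The button is at its hard stop, with the TCP at 0.0191 m and about 9 N. I'm backing off, opening, and moving over the head.

```bash
python3 -m handwheel '[[0,0,-0.2,0,0,0],[0,0,-0.4,0,0,0],[0,0,-0.53,0,0,0],[0,0,-0.53,0,0,0]]' -
python3 -m handwheel '[[0,0.18,0,0,0,0],[0,0.367,0,0,0,0],[0,0.367,0,0,0,0],[0,0.367,0,0,0,0],[0,0.367,0,0,0,0],[0,0.367,0,0,0,0],[0,0.367,0,0,0,0]]' -1
python3 - <<'E'
from h import *
c=viewer.calibration("wrist"); im=viewer.snapshot("wrist"); cv2.imwrite("pics/w2.png",im[:,:,::-1])
o=robot.get_obs(); print(o["time"],o["tool_pos"],o["ee_rot"],o["width"])
m=masks(im)
for k,z in(("red",.019),("amber",.077)):
    try: print(k,cen(m[k],c,z,(0,0,512,384))[:3])
    except Exception as e: print(k,e)
E
```

```text
time: 4.12
tool_pos: [0.4312, 0.0821, 0.1291]
ee_rot: [3.134, 0.002, 1.896]
wrist_force: [0.2, 0.4, 0.6]
width: 0.0008
finger_force: 0.0
time: 4.7
tool_pos: [0.4971, 0.1052, 0.1238]
ee_rot: [-3.141, -0.0, 1.896]
wrist_force: [0.6, -0.2, 0.3]
width: 0.0436
finger_force: 0.0
4.75 [0.49735534 0.10518587 0.12415511] [3.14137906e+00 1.26128053e-05 1.89591357e+00] 0.04785561077138344
red ((179.78609406952964, 186.96237218813903), array([0.42926467, 0.08201255, 0.019     ]), 407.5)
amber ((257.4676184564453, 208.84212704324435), array([0.49914531, 0.10450441, 0.077     ]), 805.5)
```

View pics/w2.png

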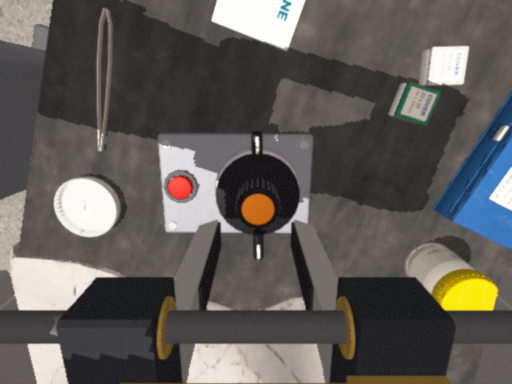

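The wrist view shows the amber at (257,209), centred between the fingers, and the button is down. I'm making a small correction, going down and gripping the knob.

```bash
python3 -m handwheel '[[-0.006,0.007,0,0,0,0],[-0.006,0.007,0,0,0,0],[-0.006,0.007,0.1,0,0,0],[-0.006,0.007,0.2,0,0,0],[-0.006,0.007,0.3,0,0,0],[-0.006,0.007,0.38,0,0,0],[-0.006,0.007,0.38,0,0,0],[-0.006,0.007,0.38,0,0,0]]' -1
python3 -m handwheel '[[0,0,0,0,0,0],[0,0,0,0,0,0],[0,0,0,0,0,0],[0,0,0,0,0,0],[0,0,0,0,0,0],[0,0,0,0,0,0],[0,0,0,0,0,0],[0,0,0,0,0,0],[0,0,0,0,0,0],[0,0,0,0,0,0]]' 1
```

```text
time: 5.42
tool_pos: [0.4992, 0.1046, 0.0474]
ee_rot: [-3.14, -0.001, 1.896]
wrist_force: [0.1, 0.5, 0.5]
width: 0.094
finger_force: 0.0
time: 6.25
tool_pos: [0.4997, 0.1046, 0.0479]
ee_rot: [-3.141, -0.0, 1.896]
wrist_force: [-1.9, 0.0, 0.6]
width: 0.0337
finger_force: 30.0
```

Gripped at 33.7 mm. I'm now turning anticlockwise, which is negative about tool z, in small steps.

```bash
python3 -m handwheel '[[0,0,0,0,0,-0.1],[0,0,0,0,0,-0.2],[0,0,0,0,0,-0.3],[0,0,0,0,0,-0.4],[0,0,0,0,0,-0.5],[0,0,0,0,0,-0.5]]'
python3 - <<'E'
from h import *
o=robot.get_obs();print(o["wrist_force"].round(1),o["wrist_torque"].round(2))
E
python3 -m handwheel '[[0,0,0,0,0,-0.1],[0,0,0,0,0,-0.2],[0,0,0,0,0,-0.3],[0,0,0,0,0,-0.4],[0,0,0,0,0,-0.5],[0,0,0,0,0,-0.6],[0,0,0,0,0,-0.7],[0,0,0,0,0,-0.7]]'
python3 - <<'E'
from h import *
o=robot.get_obs();print(o["wrist_force"].round(1),o["wrist_torque"].round(2))
c=viewer.calibration("wrist"); im=viewer.snapshot("wrist"); cv2.imwrite("pics/w3.png",im[:,:,::-1])
E
```

```text
time: 6.75
tool_pos: [0.5002, 0.1045, 0.0479]
ee_rot: [3.141, 0.001, 2.159]
wrist_force: [-0.2, 0.0, 0.7]
width: 0.0334
finger_force: 30.0
[-0.2  0.   0.7] [-0.19 -0.06  0.05]
time: 7.42
tool_pos: [0.5003, 0.1046, 0.0479]
ee_rot: [3.141, 0.001, 2.524]
wrist_force: [0.5, -0.4, -0.1]
width: 0.0334
finger_force: 30.0
[ 0.5 -0.4 -0.1] [-0.15 -0.13 -0.01]
```

View pics/w3.png

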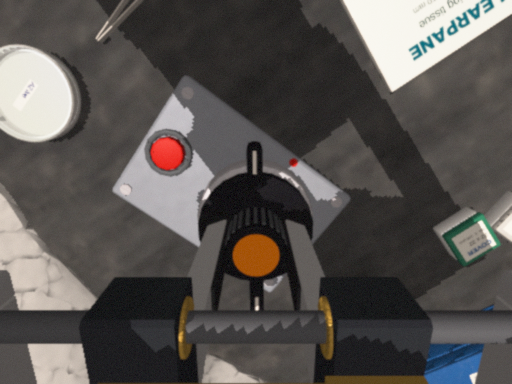

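The wings, running along the image column at u≈255, are turning with the gripper (36° so far). I'm carrying on to 66°, then in small steps.

```bash
T='python3 -c "
from bench import robot
o=robot.get_obs();print(o[\"wrist_force\"].round(1),o[\"wrist_torque\"].round(2))"'
python3 -m handwheel '[[0,0,0,0,0,-0.12],[0,0,0,0,0,-0.24],[0,0,0,0,0,-0.36],[0,0,0,0,0,-0.48],[0,0,0,0,0,-0.6],[0,0,0,0,0,-0.72],[0,0,0,0,0,-0.84],[0,0,0,0,0,-0.96],[0,0,0,0,0,-1],[0,0,0,0,0,-1]]'; eval "$T"
python3 -m handwheel '[[0,0,0,0,0,-0.05],[0,0,0,0,0,-0.1],[0,0,0,0,0,-0.1]]' ; eval "$T"
python3 -m handwheel '[[0,0,0,0,0,-0.05],[0,0,0,0,0,-0.1],[0,0,0,0,0,-0.1]]' ; eval "$T"
```

```text
time: 8.3
tool_pos: [0.5003, 0.1047, 0.048]
ee_rot: [3.141, 0.001, 3.046]
wrist_force: [0.6, 0.2, -0.7]
width: 0.0334
finger_force: 30.0
[ 0.6  0.2 -0.7] [-0.09 -0.22  0.04]
time: 8.55
tool_pos: [0.5002, 0.1048, 0.0479]
ee_rot: [3.141, 0.001, 3.099]
wrist_force: [1.3, -0.1, -0.5]
width: 0.0335
finger_force: 30.0
[ 1.3 -0.1 -0.5] [ 0.02 -0.24 -0.01]
time: 8.8
tool_pos: [0.5002, 0.1048, 0.0479]
ee_rot: [3.141, 0.0, -3.132]
wrist_force: [1.9, -0.0, 0.0]
width: 0.0333
finger_force: 30.0
[ 1.9 -0.   0. ] [ 0.02 -0.21  0.04]
```

```bash
T='python3 -c "
from bench import robot
o=robot.get_obs();print(o[\"wrist_force\"].round(1),o[\"wrist_torque\"].round(2))"'
python3 -m handwheel '[[0,0,0,0,0,-0.04],[0,0,0,0,0,-0.08],[0,0,0,0,0,-0.08]]' ; eval "$T"
python3 -m handwheel '[[0,0,0,0,0,-0.04],[0,0,0,0,0,-0.08],[0,0,0,0,0,-0.08]]' ; eval "$T"
```

```text
time: 9.05
tool_pos: [0.5001, 0.1047, 0.048]
ee_rot: [3.142, 0.0, -3.088]
wrist_force: [2.1, -0.6, 0.7]
width: 0.0334
finger_force: 30.0
[ 2.1 -0.6  0.7] [ 0.03 -0.26 -0.  ]
time: 9.3
tool_pos: [0.5001, 0.1047, 0.048]
ee_rot: [-3.142, 0.0, -3.046]
wrist_force: [1.0, -0.3, 0.1]
width: 0.0333
finger_force: 30.0
[ 1.  -0.3  0.1] [-0.06 -0.23  0.01]
```

```bash
T='python3 -c "
from bench import robot
o=robot.get_obs();print(o[\"wrist_force\"].round(1),o[\"wrist_torque\"].round(2))"'
python3 -m handwheel '[[0,0,0,0,0,-0.04],[0,0,0,0,0,-0.08],[0,0,0,0,0,-0.08]]' ; eval "$T"
python3 - <<'E'
from h import *
im=viewer.snapshot("wrist"); cv2.imwrite("pics/w4.png",im[:,:,::-1])
E
```

```text
time: 9.55
tool_pos: [0.5001, 0.1048, 0.048]
ee_rot: [3.142, 0.0, -3.004]
wrist_force: [1.4, -0.6, 0.3]
width: 0.0333
finger_force: 30.0
[ 1.4 -0.6  0.3] [-0.07 -0.18  0.01]
```

View pics/w4.png

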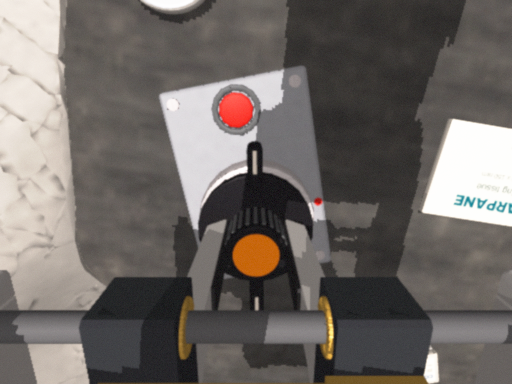

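There's no slip: the wing tip is still at (255,145), at about 79°. Continuing.

```bash
T='python3 -c "
from bench import robot
o=robot.get_obs();print(o[\"wrist_force\"].round(1),o[\"wrist_torque\"].round(2))"'
python3 -m handwheel '[[0,0,0,0,0,-0.03],[0,0,0,0,0,-0.06],[0,0,0,0,0,-0.06]]' ; eval "$T"
python3 -m handwheel '[[0,0,0,0,0,-0.03],[0,0,0,0,0,-0.06],[0,0,0,0,0,-0.06]]' ; eval "$T"
```

```text
time: 9.85
tool_pos: [0.5001, 0.1048, 0.0481]
ee_rot: [3.141, 0.0, -2.972]
wrist_force: [0.6, -0.7, 0.6]
width: 0.0338
finger_force: 30.0
[ 0.6 -0.7  0.6] [-0.07 -0.13 -0.04]
time: 10.1
tool_pos: [0.5001, 0.105, 0.0482]
ee_rot: [3.141, 0.001, -2.941]
wrist_force: [0.7, -0.3, 2.6]
width: 0.0336
finger_force: 30.0
[ 0.7 -0.3  2.6] [ 0.05 -0.1   0.  ]
```

The upward force is growing, so the spring may be acting at about 83°. I'll turn another 1° and then test with a 1.5 mm lift.

```bash
T='python3 -c "
from bench import robot
o=robot.get_obs();print(o[\"wrist_force\"].round(1),o[\"wrist_torque\"].round(2))"'
python3 -m handwheel '[[0,0,0,0,0,-0.02],[0,0,0,0,0,-0.04],[0,0,0,0,0,-0.04]]' ; eval "$T"
python3 -m handwheel '[[0,0,-0.004,0,0,0],[0,0,-0.008,0,0,0],[0,0,-0.008,0,0,0]]' ; eval "$T"
```

```text
time: 10.35
tool_pos: [0.5001, 0.105, 0.048]
ee_rot: [3.141, 0.001, -2.92]
wrist_force: [0.9, 1.7, 2.2]
width: 0.0338
finger_force: 30.0
[0.9 1.7 2.2] [ 0.18 -0.2   0.  ]
time: 10.6
tool_pos: [0.5001, 0.105, 0.0497]
ee_rot: [3.141, 0.0, -2.921]
wrist_force: [0.7, 0.5, 2.2]
width: 0.0334
finger_force: 30.0
[0.7 0.5 2.2] [ 0.29 -0.22  0.01]
```

It rises freely with the spring pushing, so it's released. I'm raising it to 6 mm and holding, then lifting clear.

```bash
python3 -m handwheel '[[0,0,-0.01,0,0,0],[0,0,-0.022,0,0,0],[0,0,-0.022,0,0,0],[0,0,-0.022,0,0,0],[0,0,-0.022,0,0,0],[0,0,-0.022,0,0,0]]'
python3 -m handwheel '[[0,0,-0.015,0,0,0],[0,0,-0.03,0,0,0],[0,0,-0.03,0,0,0],[0,0,-0.03,0,0,0]]'
python3 -m handwheel '[[0,0,-0.03,0,0,0],[0,0,-0.06,0,0,0],[0,0,-0.12,0,0,0],[0,0,-0.2,0,0,0],[0,0,-0.27,0,0,0],[0,0,-0.27,0,0,0],[0,0,-0.27,0,0,0]]'
python3 - <<'E'
from h import *
o=robot.get_obs(); print(o["tool_pos"],o["ee_rot"],o["wrist_force"],o["joint_positions"].round(2))
im=viewer.snapshot("side"); cv2.imwrite("pics/s5.png",im[:,:,::-1])
E
```

```text
time: 11.1
tool_pos: [0.4997, 0.1047, 0.0537]
ee_rot: [3.142, -0.001, -2.921]
wrist_force: [0.3, 0.3, 0.4]
width: 0.033
finger_force: 30.0
time: 11.43
tool_pos: [0.4997, 0.1047, 0.0596]
ee_rot: [3.142, -0.001, -2.921]
wrist_force: [-0.8, 0.3, -2.4]
width: 0.0336
finger_force: 30.0
time: 12.02
tool_pos: [0.501, 0.1049, 0.1157]
ee_rot: [-3.141, 0.004, -2.921]
wrist_force: [-1.0, -0.4, -1.5]
width: 0.0334
finger_force: 30.0
[0.50104217 0.10485948 0.11567333] [-3.14119917  0.00361497 -2.92093187] [-1.04816442 -0.44109306 -1.4504635 ] [ 0.1   0.04  1.6   0.    1.5  -1.7 ]
```

View pics/s5.png

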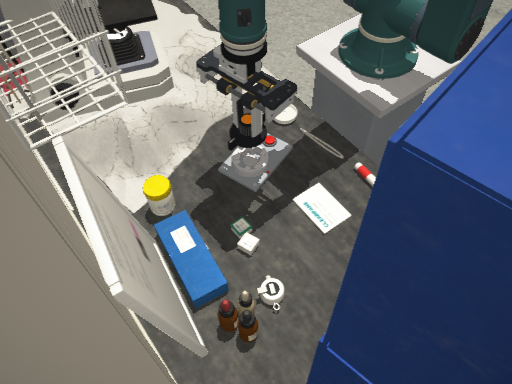

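The head hangs in the gripper clear of the mount: amber at (247,119), mount empty at (250,160). Carrying it to the tissue.

```bash
python3 -m handwheel '[[0,0.06,0,0,0,0],[0.01,0.16,0,0,0,0],[0.02,0.3,0,0,0,0],[0.03,0.45,0,0,0,0],[0.04,0.6,0,0,0,0],[0.05,0.75,0,0,0,0],[0.052,0.86,0,0,0,0],[0.052,0.911,0,0,0,0],[0.052,0.911,0,0,0,0],[0.052,0.911,0,0,0,0]]'
python3 -m handwheel '[[0,0,0.06,0,0,0],[0,0,0.14,0,0,0],[0,0,0.22,0,0,0],[0,0,0.3,0,0,0],[0,0,0.34,0,0,0],[0,0,0.36,0,0,0],[0,0,0.36,0,0,0],[0,0,0.36,0,0,0]]'
python3 - <<'E'
from h import *
o=robot.get_obs(); print(o["tool_pos"],o["ee_rot"],o["wrist_force"],o["wrist_torque"])
im=viewer.snapshot("side"); cv2.imwrite("pics/s6.png",cv2.resize(im[100:260,230:410,::-1],None,fx=3,fy=3))
E
```

```text
time: 12.9
tool_pos: [0.4495, 0.28, 0.1131]
ee_rot: [-3.14, -0.001, -2.92]
wrist_force: [-0.1, -0.6, -2.3]
width: 0.0338
finger_force: 30.0
time: 13.57
tool_pos: [0.4505, 0.2799, 0.0422]
ee_rot: [3.141, 0.001, -2.922]
wrist_force: [0.8, 0.6, -1.5]
width: 0.0335
finger_force: 30.0
[0.45049512 0.27992518 0.04223866] [ 3.14144134e+00  6.76822340e-04 -2.92186820e+00] [ 0.78229382  0.60767363 -1.5002586 ] [ 0.05247513 -0.06494841  0.01157283]
```

View pics/s6.png

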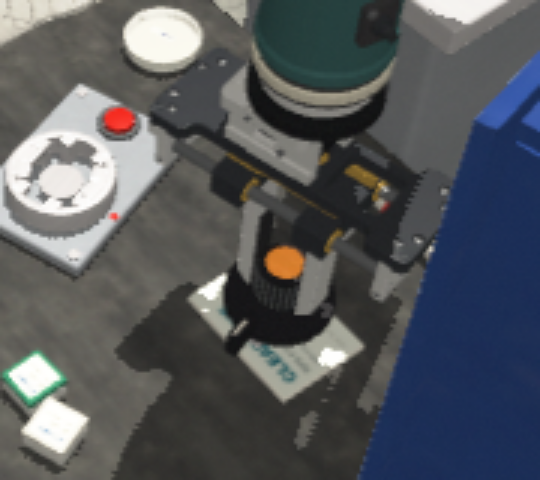

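The crop shows the head upright over the middle of the packet. I'm lowering slowly until the force shows contact.

```bash
python3 -m handwheel '[[0,0,0.004,0,0,0],[0,0,0.008,0,0,0],[0,0,0.01,0,0,0],[0,0,0.01,0,0,0]]'
python3 -m handwheel '[[0,0,0.003,0,0,0],[0,0,0.005,0,0,0],[0,0,0.005,0,0,0]]'
python3 -m handwheel '[[0,0,0.0025,0,0,0],[0,0,0.0025,0,0,0]]'
```

```text
time: 13.95
tool_pos: [0.4501, 0.2804, 0.0402]
ee_rot: [3.141, 0.001, -2.921]
wrist_force: [0.3, -0.6, -2.0]
width: 0.0335
finger_force: 30.0
time: 14.2
tool_pos: [0.45, 0.2804, 0.0391]
ee_rot: [3.141, 0.0, -2.921]
wrist_force: [-0.3, -0.1, -1.3]
width: 0.0333
finger_force: 30.0
time: 14.37
tool_pos: [0.4501, 0.2804, 0.039]
ee_rot: [3.141, 0.001, -2.921]
wrist_force: [-1.6, -1.3, 1.8]
width: 0.0338
finger_force: 30.0
```

It's seated: z is 0.039 as predicted and the force has reversed. Releasing and withdrawing upward.

```bash
python3 -m handwheel '[[0,0,0,0,0,0],[0,0,0,0,0,0],[0,0,0,0,0,0],[0,0,0,0,0,0],[0,0,0,0,0,0],[0,0,0,0,0,0],[0,0,0,0,0,0],[0,0,0,0,0,0],[0,0,0,0,0,0],[0,0,0,0,0,0]]' -1
python3 -m handwheel '[[0,0,-0.1,0,0,0],[0,0,-0.25,0,0,0],[0,0,-0.4,0,0,0],[0,0,-0.55,0,0,0],[0,0,-0.55,0,0,0],[0,0,-0.55,0,0,0],[0,0,-0.55,0,0,0]]'
python3 - <<'E'
from h import *
c=viewer.calibration("wrist"); im=viewer.snapshot("wrist"); m=masks(im)
try: print(cen(m["amber"],c,.068,(0,0,512,384))[:3])
except Exception as e: print(e)
im=viewer.snapshot("side"); cv2.imwrite("pics/s7.png",cv2.resize(im[100:260,230:410,::-1],None,fx=3,fy=3))
E
```

```text
time: 15.2
tool_pos: [0.45, 0.2803, 0.0384]
ee_rot: [3.142, 0.0, -2.921]
wrist_force: [-0.2, 0.1, -0.2]
width: 0.0936
finger_force: 0.0
time: 15.78
tool_pos: [0.4496, 0.2801, 0.1476]
ee_rot: [-3.141, -0.001, -2.921]
wrist_force: [-0.6, 0.2, 0.4]
width: 0.0943
finger_force: 0.0
((63.87231869254341, 327.98842356145724), array([0.6269258 , 0.12345876, 0.068     ]), 979.0)
```

View pics/s7.png

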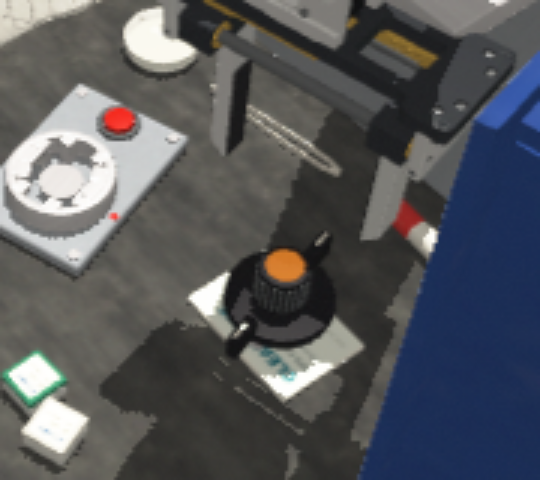

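The head stands upright on the packet, clear of the fingers, and the button is still down. The wrist "amber" match was something else (it landed off the packet), so I'm ignoring it. Handing in.

```bash
python3 -c "
from bench import robot
print(robot.close_job())"
```

```text
the job is handed in; nothing more can be done
None
```

I unlocked the filter head, turned it about 83° until it sprang up, lifted it off and stood it upright on the lens-tissue packet. The button is still down, and I handed the job in at about 16 s; the hand-in did not report a verdict.

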